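Prop the phone on its desk stand

ROBOT

A 6-joint arm with a two-finger parallel gripper is mounted at the origin on a cart in front of the work surface, level with it; the furniture and walls round the work are solid. World frame = base frame: x ahead of the robot, y to its left, z up, the work surface at z = 0. Lengths are in m, angles in rad, forces in N, time in s.
With the tool pointing down it reaches from about 0.275 to 0.725 m from the base axis. Payload 5.6 kg.
Tool frame: the origin (TCP) lies midway between the tips of the shut fingers; the grasp point (between the pads) lies 19 mm behind it; z points along the fingers, y is the line along which they close (so a half turn about z gives the same grasp; the last joint's range is limited). The gripper opens to 85 mm and grips with 20 to 120 N. Pads are 22 mm wide; open, the fingers measure 114 mm over their backs; the gripper's body (76 mm by 85 mm) begins 54 mm behind the grasp point. The pads swing forward as they close: fully open they stand 13 mm farther back than shut.
Start: joints at [-0.9, 0.255, 0.108, 0, -1.424, -0.285], TCP at [0.207, -0.51, 0.204] pointing down, gripper open.
Joint ranges: [-2.95, 2.95], [-1.21, 1.97], [-1.09, 1.5], [-2.87, 1.71], [-2.94, -0.07], [-3.05, 3.05]. Speed limits (rad/s): [2.57, 2.57, 3.14, 3.14, 3.14, 3.14].

INTERFACE

Orientations are given as [roll, pitch, yaw] about the fixed x, y, z axes, in that order (R = Rz(yaw) Ry(pitch) Rx(roll)).
In Python, from workcell import sense, capture, camera_model, finish_job gives the robot as it stands.
- The arm moves only by the shell command python3 -m creep 'ROWS' [OPENING] [FORCE]. ROWS is JSON, a list of rows, each a list of 2 entries, a list of its own where there are three numbers: the shift along the tool's x, y, z in m, then the turn about the tool's z in units of 5 degrees (1.0 is 5 degrees). In form: [[[dx, dy, dz], spin], ...]. A call has 1 to 8 rows; each row is the pose to reach, as a shift and turn from the pose commanded when the call began, along the tool's axes at that moment; what a row does not reach only later rows make up. A row lasts 1/8 s, in which the tool goes at most 62.5 mm and 10.7 degrees, less where a joint would pass 70% of its speed; a pose out of reach is approached as far as the arm can. A call with a gripper value outside its range is refused whole. OPENING is the opening, from 0 (shut) to 1 (fully open), set as the call begins (- or left out, the last holds). The fingers move at their own pace and stop on an object; FORCE is the grip in N (left out, the last holds). Time passes only in rows, so rows that repeat a pose let the fingers close. It gives the time, the measured TCP pose, the force, the opening and the grip force at its end, in the units of the state.
- sense(): the state, without advancing time (a new reading comes with each control period).
- capture(name): name is "scene" or "top" or "wrist"; returns the picture (384x512x3 uint8, red, green, blue); there is no depth.
- camera_model(name): a dict with "intrinsics" (3x3 intrinsics, pixels), "rvec" (rotation vector, rad) and "tvec" (3), from world to camera coordinates, as OpenCV has them. Camera axes: x right, y down, z forward; pixel columns grow to the right and rows downward; lengths in m; the calibration is good to about 2 mm. The wrist camera is an equidistant fisheye: a pixel r from the principal point sees the ray r / f radians off the axis. A picture is of the moment at which its call begins: read the wrist's pose just before it. camera_model takes no time and is no camera call; for the wrist camera it gives the pose at the moment of the call.
- finish_job(): hands the job in; it is judged then, once.
The state is a dict: "clock": time; "qpos": joint angles; "qvel": joint speeds; "tau": joint torques, N m; "ee_pos": TCP position; "orientation": TCP orientation; "contact_force": force on the tool from outside, world axes, zero at the start; "torque": the same for the moment, N m; "grip_width": finger opening in m; "finger_force": force on a finger pad.
Only numpy, scipy, OpenCV 4.12 (cv2) and the standard library are available. Lean on these libraries where they do the work, as an engineer would, in place of code of your own. Each camera call takes 0.05 s, during which the arm holds its last target. There are 200 camera calls.

TASK

Take the phone out of the desk sorter and set it upright on the metal phone stand: its lower short edge fully down on the ledge behind the lip, its back leaning flat against the sloping back plate, screen outward, centred left to right. Ease it back rather than letting it fall against the plate, leave the notepad in the sorter and do not push the glue stick, rubber stamp or mug away from their places.

Things in the scene. Friction and masses are not known exactly. Their poses are not given: they have to be found in the camera images.
- phone_center (a point): Centre of the loose phone (0.15 to 0.3 kg, red soft case, black screen), a slab 78 wide x 152 long x 9 mm. x: width; y: length, to the end that is up at the start; z: out of the screen. At the start it stands on a short edge in the first or last sorter slot, y up, screen roughly towards the robot, top edge 158 mm above the desk, its upper 95 mm free above the dividers.
- stand: Aluminium phone stand, fixed. Origin: on the desk under the centre of its 110 x 90 x 8 mm base; x to its rear, y to its left, z up. It faces roughly towards the robot. Its back plate (64 wide, 5 mm thick) leans back 30 degrees from vertical. With the phone seated, the phone's centre is at (4, 0, 93) mm, its y axis along (0.5, 0, 0.866), its z axis along (-0.866, 0, 0.5).
- stand_corner (a point): Middle of the inner corner line of the stand, where plate face and ledge meet, at (-30, 0, 25) mm in the stand's frame, same axes. The plate reaches 90 mm up the slope from here, so the seated phone stands 62 mm past its top. The ledge runs forward square to the plate (rising 30 degrees), 16 mm deep, 64 mm wide, to a lip 10 mm high measured along the plate.
- sorter: Dark steel desk sorter, fixed to the desk. Origin: on the desk under the centre of its 130 x 110 x 6 mm base. Three slots, each 13 mm wide along x and open at both ends along y, centred at x = -36, 0 and 36 mm, between 3 mm dividers whose tops are 63 mm above the desk; slot floors 6 mm above the desk.
- notepad_center (a point): Centre of a loose notepad (brown towards the robot, white behind), 125 x 86 x 7 mm, standing on a long edge in the other outer slot of the sorter, top edge 92 mm above the desk (lower than the phone's).
- glue_stick: Loose green glue stick, 25 mm in diameter, 90 mm high, standing between sorter and stand near the front of the desk; origin at its foot.
- rubber_stamp: Loose wooden rubber stamp, 27 x 54 mm, 70 mm high, standing behind; origin at its foot.
- mug: Loose brown mug, 81 mm across, 116 mm with its handle, 94 mm high, standing to the right of the stand; origin at its foot.

How it is judged:
At the end, for the whole second after the job is handed in: The phone rests on the stand, at rest: upright on its short edge, top end up and leaning back 25 to 35 degrees, screen outward, square to the plate within 6 degrees, centre within 10 mm fore and aft, 18 mm sideways and 8 mm in height of the fully seated place; the notepad is still in the sorter (x of phone_center in the frame of stand between -0.006 and 0.014 m and y of phone_center in the frame of stand between -0.018 and 0.018 m and z of phone_center in the frame of stand between 0.085 and 0.101 m and angle between phone_center's own y axis and vertical between 0.436 and 0.611 rad and angle between phone_center's own z axis and vertical below 1.152 rad and angle between the x axis of phone_center and the y axis of stand, either way round below 0.105 rad and contact force between phone and stand above 0.3 N and linear speed of phone below 0.02 m/s and horizontal distance between notepad_center and sorter below 0.065 m and height (world z) of notepad_center below 0.085 m); the robot touches nothing.
It fails at once if the phone falls freely (turning faster than 4 rad/s while the fingers do not touch it) (angular speed of phone above 4 rad/s and contact force between the fingers and phone below 0.05 N).
It fails at once if glue stick, rubber stamp or mug pushed more than 30 mm from its place (distance of any of glue_stick, rubber_stamp, mug from where it was at the start of the episode above 0.03 m).
It also fails if it takes over 43 s, if anything falls off the work surface, if the arm or the gripper's body presses on something with over 40 N, if the wrist force passes 120 N, or if a joint passes its speed limit or range.

## Working session

There is one attempt and no reset: what is moved stays moved. The work goes in short steps, Python scripts to look and compute and a shell command to move; the robot and the scene stay as the last step left them, time stands still between calls to the robot, and variables do not carry over. Pictures are saved under pics/ and viewed, at most 10 in all, crops included, and the job is handed in when it is done.

```bash
mkdir -p pics; ls; python3 - <<'E'
from workcell import *
import cv2,numpy as np
for n in ("scene","top"):
    im=capture(n); np.save(f"pics/{n}.npy",im); cv2.imwrite(f"pics/{n}0.png",im[:,:,::-1])
    m=camera_model(n); R=cv2.Rodrigues(np.array(m["rvec"]))[0]
    print(n,np.round(m["intrinsics"],1).tolist(),"C",(-R.T@np.array(m["tvec"])).round(3),R.round(2).tolist())
s=sense();print(s["clock"],s["ee_pos"],s["orientation"],s["grip_width"])
E
```

```text
pics
scene [[498.4, 0.0, 254.1], [0.0, 498.4, 188.4], [0.0, 0.0, 1.0]] C [-0.009  0.53   0.88 ] [[-0.72, -0.7, 0.0], [-0.5, 0.52, -0.69], [0.48, -0.5, -0.72]]
top [[466.0, 0.0, 253.8], [0.0, 466.0, 189.3], [0.0, 0.0, 1.0]] C [ 0.434 -0.004  1.244] [[-0.02, -1.0, 0.01], [-1.0, 0.02, -0.08], [0.08, -0.01, -1.0]]
0.1 [ 0.20683104 -0.50910163  0.20278754] [ 3.13989777e+00 -6.91077238e-05 -2.75585185e+00] 0.0856398379871642
```

View pics/scene0.png

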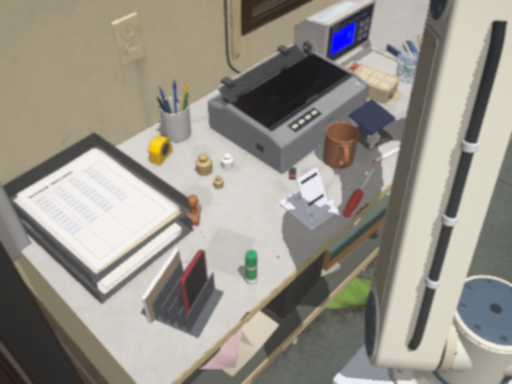

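View pics/top0.png

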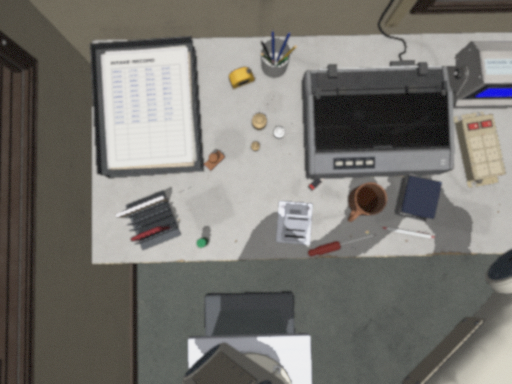

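The scene view shows the phone (red, ~197,280) and notepad (~163,285) in the sorter. The glue stick is at (251,266), the stand at (310,200) and the mug at (340,145). In the top view the phone is at (150,232) in the near slot and the stand at (295,222). I'll grip the phone across its 78 mm width so it can pivot between the pads. First, enlarged crops for measuring.

```bash
cat > h.py <<'E'
import cv2,numpy as np
from workcell import *
def cam(n):
    m=camera_model(n);R=cv2.Rodrigues(np.array(m["rvec"],float))[0];t=np.array(m["tvec"],float).ravel()
    return np.array(m["intrinsics"],float),R,t
def ray(n,p,c=None):
    K,R,t=c or cam(n); q=np.linalg.inv(K)@np.array([p[0],p[1],1.]); 
    if n=="wrist":
        th=np.hypot(q[0],q[1]); s=np.sin(th)/max(th,1e-9); q=np.array([q[0]*s,q[1]*s,np.cos(th)])
    return -R.T@t, R.T@q
def onz(n,p,z,c=None):
    C,d=ray(n,p,c); return C+d*(z-C[2])/d[2]
def proj(n,X,c=None):
    K,R,t=c or cam(n); q=R@np.array(X)+t
    if n=="wrist":
        th=np.arctan2(np.hypot(q[0],q[1]),q[2]); r=max(np.hypot(q[0],q[1]),1e-9); q=np.array([q[0]/r*th,q[1]/r*th,1.])
    else: q=q/q[2]
    return (K@q)[:2]
E
python3 - <<'E'
from h import *
im=np.load("pics/top.npy"); sc=np.load("pics/scene.npy")
a=cv2.resize(im[185:255,110:210],None,fx=8,fy=8,interpolation=cv2.INTER_CUBIC)[:560,:800]
cv2.imwrite("pics/c1.png",a[:,:,::-1])
b=cv2.resize(im[190:260,265:345],None,fx=5,fy=5,interpolation=cv2.INTER_CUBIC)
d=cv2.resize(sc[160:240,270:350],None,fx=4.5,fy=4.5,interpolation=cv2.INTER_CUBIC)[:350]
cv2.imwrite("pics/c2.png",np.hstack([b,d])[:,:,::-1])
hsv=cv2.cvtColor(im,cv2.COLOR_RGB2HSV)
red=((hsv[...,0]<8)|(hsv[...,0]>170))&(hsv[...,1]>130)&(hsv[...,2]>60)
red[:,:110]=0;red[:,200:]=0;red[:200]=0;red[255:]=0
n,l,s,c=cv2.connectedComponentsWithStats(red.astype(np.uint8));print(s[1:],c[1:])
ys,xs=np.where(red);P=np.array([onz("top",(x,y),.158)[:2] for x,y in zip(xs,ys)],np.float32)
print("red rect",cv2.minAreaRect(P))
g=(hsv[...,0]>45)&(hsv[...,0]<90)&(hsv[...,1]>120);ys,xs=np.where(g);print("glue",onz("top",(xs.mean(),ys.mean()),.08))
for p in [(150,232),(295,222)]: print(onz("top",p,0.0))
E
```

```text
[[133 227  28  12 102]
 [162 228   1   1   1]] [[147.47058824 232.89215686]
 [162.         228.        ]]
red rect ((0.42555856704711914, 0.2308388650417328), (0.009911286644637585, 0.07033366709947586), 20.602378845214844)
glue [0.39926903 0.11430417 0.08      ]
[0.42650995 0.25829431 0.        ]
[ 0.44433392 -0.12733677  0.        ]
```

View pics/c1.png

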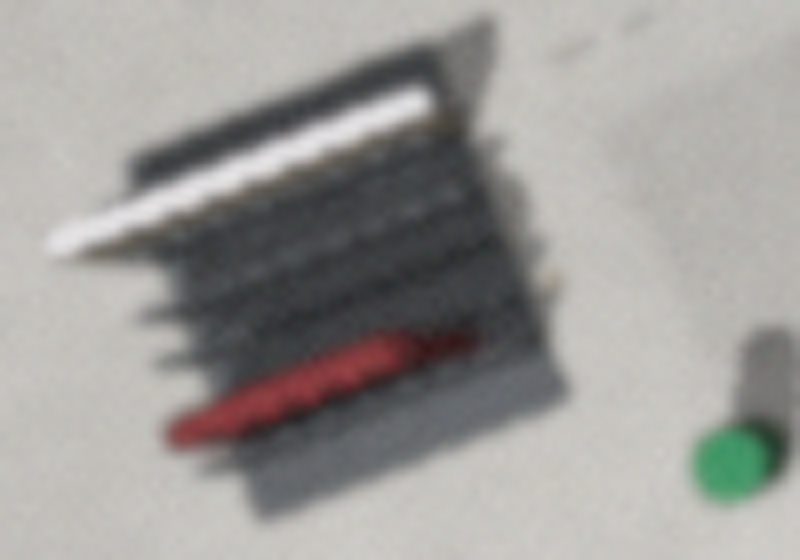

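View pics/c2.png

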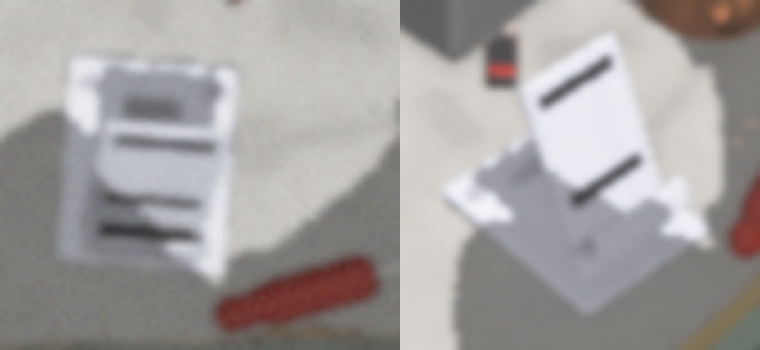

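The crops show the phone's top edge from about (131,240) to (161.5,228) in the top image, with dark red side below. The stand's base corners are at about (279,201), (312.4,203.6), (309.4,246) and (276.6,242).

```bash
python3 - <<'E'
from h import *
c=cam("top")
L=onz("top",(110+168/8,185+438/8),.158,c);R=onz("top",(110+412/8,185+345/8),.158,c)
v=(L-R)[:2];print("phone",L.round(4),R.round(4),(L+R)[:2]/2,np.linalg.norm(v),"width dir deg from +y",np.degrees(np.arctan2(-v[0],v[1])))
S=np.array([onz("top",(265+u/5,190+w/5),.008,c)[:2] for u,w in [(70,57),(237,68),(222,280),(58,260)]])
print(S.round(4).tolist());print("stand",S.mean(0),[np.linalg.norm(S[i]-S[(i+1)%4]).round(4) for i in range(4)])
x=(S[0]+S[1]-S[2]-S[3]);y=S[0]+S[3]-S[1]-S[2]
print("yaw x",np.degrees(np.arctan2(x[1],x[0])),"yaw y",np.degrees(np.arctan2(-y[0],y[1])))
s=sense();print(np.degrees(s["orientation"]),cam("wrist")[1].round(2).tolist(),ray("wrist",(256,192))[0])
Rm=cv2.Rodrigues(np.array([0,0,s["orientation"][2]]))[0]
E
```

```text
phone [0.4107 0.2689 0.158 ] [0.4359 0.1984 0.158 ] [0.42326142 0.2336481 ] 0.07486695250841077 width dir deg from +y 19.662630404281856
[[0.4998, -0.0856], [0.492, -0.1743], [0.3803, -0.1627], [0.3927, -0.0764]]
stand [ 0.44120429 -0.12474546] [np.float64(0.089), np.float64(0.1123), np.float64(0.0872), np.float64(0.1075)]
yaw x -5.427389251348335 yaw y -6.608229142144144
[ 1.79902890e+02 -3.95958091e-03 -1.57898680e+02] [[-0.38, 0.93, 0.0], [0.9, 0.36, 0.26], [0.24, 0.1, -0.97]] [ 0.14710014 -0.53420559  0.37320444]
```

```bash
cat >> h.py <<'E'
def go(X,yawdeg):
    "tool shift and spin from the present pose to TCP X with yaw"
    s=sense();psi=s["orientation"][2];d=np.array(X)-s["ee_pos"]
    c,n=np.cos(psi),np.sin(psi)
    w=(np.degrees(psi)-yawdeg+180)%360-180
    print("t",s["clock"],"ee",np.round(s["ee_pos"],4),"yaw",np.degrees(psi).round(2),"shift",[round(float(v),4) for v in (c*d[0]+n*d[1],n*d[0]-c*d[1],-d[2])],"spin",round(w/5,3))
E
python3 -c "
from h import *
go([.4233,.2336,.26],-160.3)"
```

```text
t 0.1 ee [ 0.2068 -0.5091  0.2028] yaw -157.9 shift [-0.48, 0.6067, -0.0572] spin 0.48
```

```bash
python3 -m creep '[[[-0.03,0.038,-0.057],0.1],[[-0.06,0.076,-0.057],0.2],[[-0.1,0.126,-0.057],0.4],[[-0.14,0.177,-0.057],0.48],[[-0.18,0.227,-0.057],0.48],[[-0.22,0.278,-0.057],0.48],[[-0.26,0.328,-0.057],0.48],[[-0.3,0.379,-0.057],0.48]]' 1 20
python3 -c "
from h import *
go([.4233,.2336,.26],-160.3)"
```

```text
clock: 1.1
ee_pos: [0.3389, -0.0546, 0.2606]
orientation: [3.142, 0.001, -2.797]
contact_force: [2.7, -0.2, -0.5]
grip_width: 0.0858
finger_force: 0.0
t 1.1 ee [ 0.3389 -0.0546  0.2606] yaw -160.28 shift [-0.1767, 0.2429, 0.0006] spin 0.003
```

```bash
python3 -m creep '[[[-0.04,0.048,0],0],[[-0.075,0.1,0],0],[[-0.11,0.15,0],0],[[-0.145,0.2,0],0],[[-0.177,0.243,0],0],[[-0.177,0.243,0],0],[[-0.177,0.243,0],0],[[-0.177,0.243,0],0]]'
python3 - <<'E'
from h import *
go([.4233,.2336,.26],-160.3)
c=cam("wrist"); im=capture("wrist"); np.save("pics/w1.npy",im)
cv2.imwrite("pics/w1.png",im[:,:,::-1])
hsv=cv2.cvtColor(im,cv2.COLOR_RGB2HSV)
red=(((hsv[...,0]<8)|(hsv[...,0]>170))&(hsv[...,1]>110)&(hsv[...,2]>40)).astype(np.uint8)
n,l,s,cc=cv2.connectedComponentsWithStats(red)
for i in range(1,n):
    if s[i,4]>60: print(s[i],cc[i])
v=np.array([-.336,.942,0])
for sg in (-1,1): print("pred end",proj("wrist",np.array([.4233,.2336,.158])+sg*.039*v,c))
E
```

```text
clock: 2.1
ee_pos: [0.4237, 0.2309, 0.261]
orientation: [3.141, 0.001, -2.799]
contact_force: [-0.8, -0.0, 0.6]
grip_width: 0.0853
finger_force: 0.0
t 2.1 ee [0.4237 0.2309 0.261 ] yaw -160.35 shift [-0.0005, 0.0027, 0.001] spin -0.009
[ 10  46  39  17 445] [28.28539326 53.91685393]
[219 177  78  12 713] [256.95792426 182.96493689]
pred end [217.16297238 180.50901422]
pred end [299.1657727  180.47894294]
```

View pics/w1.png

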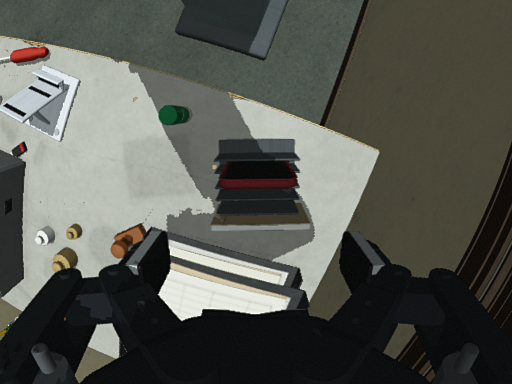

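The wrist view shows the phone's red top edge at columns 219–297, rows 177–189. That is centred between the fingers and a few pixels farther from the robot than predicted. Next I'll refine this from the mask's far edge.

```bash
python3 - <<'E'
from h import *
c=cam("wrist"); im=np.load("pics/w1.npy")
hsv=cv2.cvtColor(im,cv2.COLOR_RGB2HSV)
red=(((hsv[...,0]<8)|(hsv[...,0]>170))&(hsv[...,1]>110)&(hsv[...,2]>40))
red[:,:200]=0
print(im[170:193,258].tolist())
B=np.array([onz("wrist",(x,np.where(red[:,x])[0].max()+.5),.158,c)[:2] for x in range(226,291)])
T=np.array([onz("wrist",(x,np.where(red[:,x])[0].min()-.5),.158,c)[:2] for x in range(226,291)])
for P in (B,T):
    vx,vy,x0,y0=cv2.fitLine(P.astype(np.float32),cv2.DIST_HUBER,0,.01,.01).ravel(); print("yaw",np.degrees(np.arctan2(-vx/np.sign(vy),abs(vy))),x0,y0)
n=np.array([np.cos(.344),np.sin(.344)]);v=np.array([-n[1],n[0]])
ys,xs=np.where(red);P=np.array([onz("wrist",p,.158,c)[:2] for p in zip(xs,ys)])
a=P@v;print("width",a.min(),a.max(),(B@n).mean(),(T@n).mean())
ctr=(B@n).mean()-.0045
print("centre",n*ctr+v*(a.min()+a.max())/2)
E
```

```text
[[10, 12, 11], [8, 8, 7], [13, 13, 14], [9, 9, 11], [10, 12, 11], [10, 12, 8], [7, 10, 7], [9, 10, 11], [17, 10, 9], [72, 23, 23], [63, 19, 21], [73, 25, 27], [75, 24, 25], [79, 24, 26], [76, 24, 25], [70, 20, 23], [66, 19, 21], [54, 15, 17], [37, 18, 19], [26, 30, 30], [27, 30, 30], [25, 29, 30], [24, 26, 28]]
yaw 20.826391 0.4295855 0.23764876
yaw 19.602215 0.4229323 0.22922523
width 0.03978168990292512 0.11319099095992913 0.4845844967342589 0.4738075901730863
centre [0.42616244 0.23391635]
```

```bash
python3 -c "
from h import *
go([.4262,.2339,.094],-159.9)"
```

```text
t 2.15 ee [0.4237 0.2309 0.2611] yaw -160.35 shift [-0.0033, 0.002, 0.1671] spin -0.091
```

```bash
python3 -m creep '[[[-0.0033,0.002,0.02],-0.09],[[-0.0033,0.002,0.05],-0.09],[[-0.0033,0.002,0.08],-0.09],[[-0.0033,0.002,0.088],-0.09],[[-0.0033,0.002,0.088],-0.09]]'
python3 -c "
from h import *
go([.4262,.2339,.094],-159.9)
c=cam('wrist'); im=capture('wrist');np.save('pics/w2.npy',im);cv2.imwrite('pics/w2.png',im[:,:,::-1])"
```

```text
clock: 2.78
ee_pos: [0.4265, 0.2344, 0.1733]
orientation: [-3.141, 0.001, -2.79]
contact_force: [0.1, 0.1, 0.4]
grip_width: 0.0854
finger_force: 0.0
t 2.775 ee [0.4265 0.2344 0.1733] yaw -159.87 shift [0.0005, -0.0004, 0.0793] spin 0.006
```

View pics/w2.png

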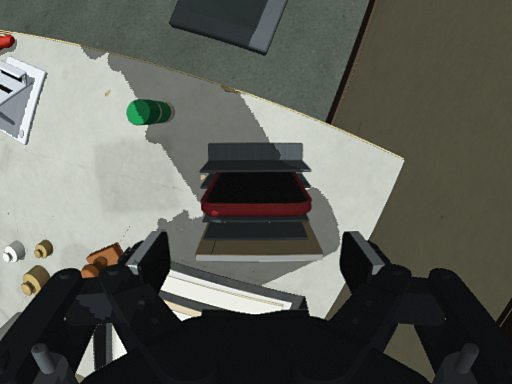

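The phone, at columns 201–311, is centred between the fingers at 167 and 342. I'll descend and close.

```bash
python3 -m creep '[[[0.0005,-0.0004,0.015],0],[[0.0005,-0.0004,0.03],0],[[0.0005,-0.0004,0.045],0],[[0.0005,-0.0004,0.06],0],[[0.0005,-0.0004,0.072],0],[[0.0005,-0.0004,0.079],0],[[0.0005,-0.0004,0.079],0]]'
python3 -m creep '[[[0,0,0],0],[[0,0,0],0],[[0,0,0],0],[[0,0,0],0],[[0,0,0],0]]' 0.8 30
```

```text
clock: 3.7
ee_pos: [0.4259, 0.2342, 0.0934]
orientation: [-3.141, -0.0, -2.79]
contact_force: [-0.5, 0.0, -0.2]
grip_width: 0.0855
finger_force: 0.0
clock: 4.32
ee_pos: [0.4265, 0.2347, 0.0942]
orientation: [3.141, 0.002, -2.79]
contact_force: [-0.3, 0.4, 4.8]
grip_width: 0.0777
finger_force: 37.1
```

```bash
python3 -m creep '[[[0,0,-0.008],0],[[0,0,-0.025],0],[[0,0,-0.05],0],[[0,0,-0.08],0],[[0,0,-0.11],0],[[0,0,-0.135],0],[[0,0,-0.14],0],[[0,0,-0.14],0]]'
python3 - <<'E'
from h import *
y=np.radians(-6);c,s=np.cos(y),np.sin(y);O=np.array([.4412,-.1247,0]);R=np.array([[c,-s,0],[s,c,0],[0,0,1]])
pts={"top L":(.015,.032,.103),"top R":(.015,-.032,.103),"base FL":(-.055,.045,.008),"base FR":(-.055,-.045,.008),"base BL":(.055,.045,.008),"base BR":(.055,-.045,.008)}
for k,p in pts.items():
    X=O+R@np.array(p)
    print(k,"scene crop",((proj("scene",X)-[270,160])*4.5+[400,0]).round(0),"top crop",((proj("top",X)-[265,190])*5).round(0))
# plate-top corners from scene crop on z=.103
for u,w in [(520,90),(612,35)]: print(onz("scene",(270+(u-400)/4.5,160+w/4.5),.103))
for u,w in [(445,190),(588,312)]: print(onz("scene",(270+(u-400)/4.5,160+w/4.5),.008))
E
```

```text
clock: 5.32
ee_pos: [0.4254, 0.2341, 0.2326]
orientation: [-3.142, -0.002, -2.79]
contact_force: [-0.4, -0.2, -1.7]
grip_width: 0.0772
finger_force: 37.0
top L scene crop [525.  91.] top crop [103. 128.]
top R scene crop [618.  34.] top crop [233. 139.]
base FL scene crop [589. 313.] top crop [ 54. 263.]
base FR scene crop [714. 227.] top crop [224. 277.]
base BL scene crop [443. 188.] top crop [70. 55.]
base BR scene crop [566. 110.] top crop [239.  69.]
[ 0.46173886 -0.09353573  0.103     ]
[ 0.45418933 -0.15536801  0.103     ]
[ 0.49895963 -0.08571103  0.008     ]
[ 0.39224179 -0.07435262  0.008     ]
```

```bash
cat >> h.py <<'E'
yw=-6.3;O=np.array([.4420,-.1240])
def st(x,y,z,dyaw=0):
    a=np.radians(yw);p=O+np.array([np.cos(a)*x-np.sin(a)*y,np.sin(a)*x+np.cos(a)*y])/1000
    go([p[0],p[1],z/1000],yw+180+dyaw)
E
python3 -c "
from h import *
st(-29.5,0,225)"
```

```text
t 5.325 ee [0.4254 0.2341 0.2326] yaw -159.85 shift [0.1341, -0.3288, 0.0076] spin 5.289
```

```bash
python3 -m creep '[[[0.005,-0.012,0],0.2],[[0.018,-0.044,0.002],0.8],[[0.035,-0.087,0.004],1.6],[[0.055,-0.136,0.006],2.4],[[0.075,-0.185,0.0076],3.2],[[0.095,-0.234,0.0076],4],[[0.112,-0.276,0.0076],4.7],[[0.124,-0.305,0.0076],5.1]]'
python3 -m creep '[[[0.007,-0.015,0],0.12],[[0.01,-0.024,0],0.18],[[0.01,-0.024,0],0.18],[[0.01,-0.024,0],0.18]]'
python3 - <<'E'
from h import *
st(-29.5,0,225)
for n in ("top","scene"):
    im=capture(n);np.save(f"pics/{n}2.npy",im)
    a=im[150:270,235:395] if n=="top" else im[80:240,230:390]
    cv2.imwrite(f"pics/{n}2.png",cv2.resize(a,None,fx=3.6,fy=3.6,interpolation=cv2.INTER_CUBIC)[:,:,::-1])
im=capture("wrist");cv2.imwrite("pics/w3.png",im[:,:,::-1])
E
```

```text
clock: 6.32
ee_pos: [0.4131, -0.097, 0.2251]
orientation: [-3.141, -0.002, 3.045]
contact_force: [0.4, 1.0, -0.8]
grip_width: 0.0772
finger_force: 37.0
clock: 6.82
ee_pos: [0.4025, -0.1171, 0.2259]
orientation: [3.141, 0.0, 3.034]
contact_force: [-0.3, -1.5, -2.5]
grip_width: 0.0772
finger_force: 37.0
t 6.825 ee [ 0.4025 -0.1171  0.2259] yaw 173.81 shift [-0.0105, -0.0026, 0.0009] spin 0.023
```

View pics/scene2.png

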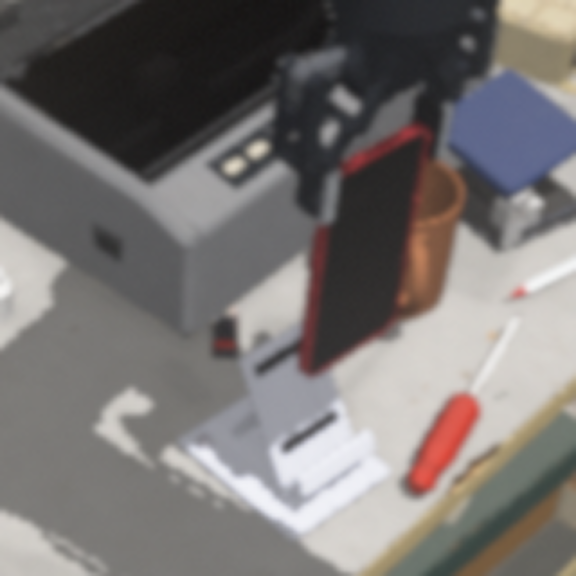

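The phone hangs vertically, screen outward. Its corners in the scene image are about (314,182) bottom left, (342,169) bottom right, (326,125) top left and (348,116) top right. Next I'll check these against the prediction.

```bash
python3 - <<'E'
from h import *
st(-29.5,0,225)
a=np.radians(-6.2);n=np.array([np.cos(a),np.sin(a),0]);v=np.array([-n[1],n[0],0])
E=np.array([.4025,-.1171,0])
for k,s,z in (("BL",1,.138),("BR",-1,.138),("TL",1,.290),("TR",-1,.290)):
    print(k,((proj("scene",E-n*.0045+v*s*.039+[0,0,z])-[230,80])*3.6).round(0))
E
```

```text
t 6.975 ee [ 0.4026 -0.1172  0.226 ] yaw 173.82 shift [-0.0104, -0.0025, 0.001] spin 0.024
BL [304. 382.]
BR [398. 322.]
TL [331. 177.]
TR [434. 118.]
```

```bash
python3 -m creep '[[[-0.005,-0.0012,0.01],0],[[-0.01,-0.0025,0.03],0],[[-0.01,-0.0025,0.05],0],[[-0.01,-0.0025,0.07],0],[[-0.01,-0.0025,0.085],0],[[-0.01,-0.0025,0.092],0],[[-0.01,-0.0025,0.092],0]]'
python3 -c "
from h import *
st(-29.5,0,121);s=sense();print(s['contact_force'],s['clock'])"
```

```text
clock: 7.85
ee_pos: [0.4119, -0.1213, 0.1335]
orientation: [-3.141, -0.001, 3.033]
contact_force: [-0.2, 0.8, -0.7]
grip_width: 0.0772
finger_force: 37.0
t 7.85 ee [ 0.4119 -0.1213  0.1335] yaw 173.76 shift [-0.0007, 0.0006, 0.0125] spin 0.013
[-0.16057624  0.83678795 -0.66815207] 7.85
```

Next, slowly down to first contact with a softer grip.

```bash
python3 -m creep '[[[-0.0005,0.0005,0.003],0],[[-0.0005,0.0005,0.006],0],[[-0.0005,0.0005,0.009],0],[[-0.0005,0.0005,0.012],0],[[-0.0005,0.0005,0.012],0]]' - 20
python3 - <<'E'
from h import *
s=sense();print(s['contact_force'])
for p in ((-29.5,0,121),(-10.5,0,118),(8,0,110.5),(25,0,99.5)): st(*p)
im=capture("scene");np.save("pics/s3.npy",im)
cv2.imwrite("pics/s3.png",cv2.resize(im[90:240,240:390],None,fx=3.6,fy=3.6,interpolation=cv2.INTER_CUBIC)[:,:,::-1])
E
```

```text
clock: 8.48
ee_pos: [0.4124, -0.1208, 0.1217]
orientation: [-3.142, -0.001, 3.033]
contact_force: [0.4, 0.1, -1.9]
grip_width: 0.0771
finger_force: 37.0
[ 0.35183321  0.13403094 -1.90441514]
t 8.475 ee [ 0.4124 -0.1208  0.1217] yaw 173.75 shift [-0.0002, 0.0001, 0.0007] spin 0.011
t 8.475 ee [ 0.4124 -0.1208  0.1217] yaw 173.75 shift [-0.0192, 0.0001, 0.0037] spin 0.011
t 8.475 ee [ 0.4124 -0.1208  0.1217] yaw 173.75 shift [-0.0377, 0.0001, 0.0112] spin 0.011
t 8.475 ee [ 0.4124 -0.1208  0.1217] yaw 173.75 shift [-0.0547, 0.0001, 0.0222] spin 0.011
```

View pics/s3.png

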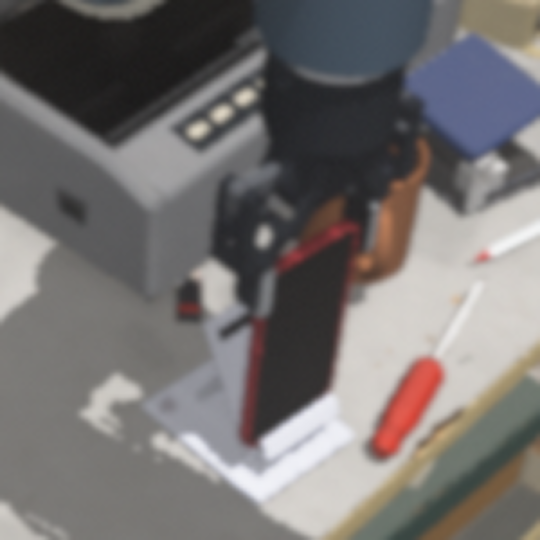

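The phone's bottom is behind the lip (lip at about 300,425 in the crop) and not yet loaded. I'll ease it back along the arc.

```bash
python3 -m creep '[[[-0.002,0,0.001],0],[[-0.005,0,0.0015],0],[[-0.009,0,0.002],0],[[-0.012,0,0.0025],0],[[-0.0155,0,0.003],0],[[-0.019,0,0.0037],0],[[-0.019,0,0.0037],0]]' 0.85 20
python3 - <<'E'
from h import *
for p in ((-10.5,0,118),(8,0,110.5),(25,0,99.5)): st(*p)
im=capture("scene");np.save("pics/s4.npy",im)
cv2.imwrite("pics/s4.png",cv2.resize(im[90:240,240:390],None,fx=3.6,fy=3.6,interpolation=cv2.INTER_CUBIC)[:,:,::-1])
E
```

```text
clock: 9.4
ee_pos: [0.4317, -0.123, 0.1181]
orientation: [-3.141, -0.0, 3.033]
contact_force: [-1.7, 0.0, 1.0]
grip_width: 0.0774
finger_force: 37.6
t 9.4 ee [ 0.4317 -0.123   0.1181] yaw 173.75 shift [0.0002, 0.0001, 0.0001] spin 0.011
t 9.4 ee [ 0.4317 -0.123   0.1181] yaw 173.75 shift [-0.0183, 0.0001, 0.0076] spin 0.011
t 9.4 ee [ 0.4317 -0.123   0.1181] yaw 173.75 shift [-0.0353, 0.0001, 0.0186] spin 0.011
```

View pics/s4.png

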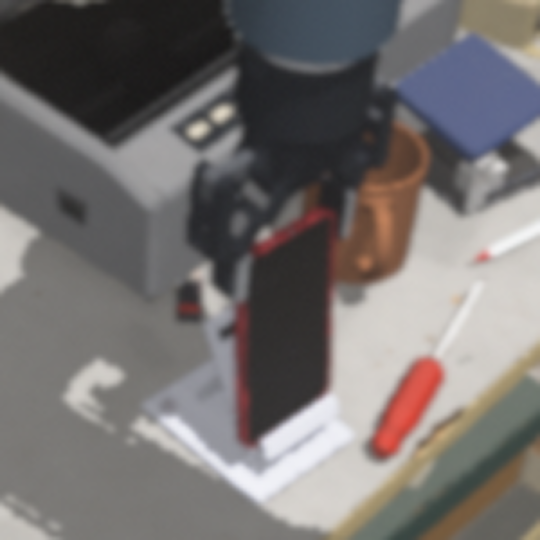

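The phone now leans back with its bottom still behind the lip, and forces are small. I'll continue the arc.

```bash
python3 -m creep '[[[-0.003,0,0.001],0],[[-0.007,0,0.0025],0],[[-0.011,0,0.004],0],[[-0.015,0,0.006],0],[[-0.018,0,0.0076],0],[[-0.018,0,0.0076],0]]'
python3 -m creep '[[[-0.003,0,0.0017],0],[[-0.006,0,0.0035],0],[[-0.009,0,0.0055],0],[[-0.012,0,0.0075],0],[[-0.0145,0,0.0092],0],[[-0.017,0,0.011],0],[[-0.017,0,0.011],0]]'
python3 -c "
from h import *
st(25,0,99.5)"
```

```text
clock: 10.2
ee_pos: [0.4498, -0.1249, 0.1107]
orientation: [-3.142, 0.0, 3.033]
contact_force: [-2.0, -1.1, 2.5]
grip_width: 0.0775
finger_force: 38.0
clock: 11.08
ee_pos: [0.4703, -0.1271, 0.1022]
orientation: [-3.141, 0.008, 3.034]
contact_force: [1.8, 0.3, 9.7]
grip_width: 0.0772
finger_force: 39.7
t 11.075 ee [ 0.4703 -0.1271  0.1022] yaw 173.82 shift [0.0034, -0.0, 0.0027] spin 0.024
```

```bash
python3 - <<'E'
from h import *
a=np.radians(yw);R=np.array([[np.cos(a),-np.sin(a),0],[np.sin(a),np.cos(a),0],[0,0,1]])
def corners(th):
    th=np.radians(th);u=np.array([np.sin(th),0,np.cos(th)]);n=np.array([-np.cos(th),0,np.sin(th)])
    o=np.array([-.030,0,.025])
    return [R@(o+l*u+.009*n+np.array([0,w,0]))+[*O,0] for l,w in ((0,.039),(.152,.039),(.152,-.039),(0,-.039))]
out=[]
for n,(x0,y0) in (("scene",(285,110)),("top",(260,180))):
    im=capture(n);np.save(f"pics/{n}5.npy",im)
    b=cv2.resize(im[y0:y0+90,x0:x0+65],None,fx=6,fy=6,interpolation=cv2.INTER_CUBIC)
    for th,col in ((30,(0,255,0)),(24,(255,255,0))):
        p=np.array([((proj(n,X)-[x0,y0]+.5)*6) for X in corners(th)]).astype(np.int32);cv2.polylines(b,[p],True,col,1)
    out.append(b)
cv2.imwrite("pics/f.png",np.hstack(out)[:,:,::-1])
print(sense()["contact_force"])
E
```

```text
[ 2.14888884  1.603055   10.02306154]
```

View pics/f.png

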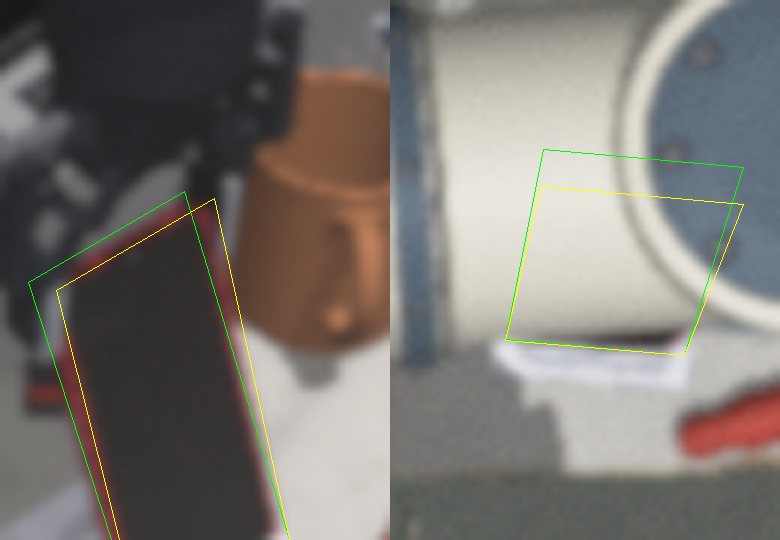

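The outline shows the phone seated between the lip and plate, leaning about 27–28°. I'll push it back a little further until it meets the plate.

```bash
python3 -m creep '[[[-0.001,0,-0.0005],0],[[-0.002,0,-0.001],0],[[-0.003,0,-0.001],0],[[-0.004,0,-0.001],0],[[-0.005,0,-0.001],0],[[-0.005,0,-0.001],0]]'
python3 -c "
from h import *
st(25,0,99.5)"
```

```text
clock: 11.92
ee_pos: [0.4722, -0.1274, 0.1012]
orientation: [-3.142, 0.002, 3.033]
contact_force: [1.1, 1.2, 5.4]
grip_width: 0.0774
finger_force: 39.0
t 11.925 ee [ 0.4722 -0.1274  0.1012] yaw 173.77 shift [0.0054, 0.0, 0.0017] spin 0.014
```

```bash
python3 -m creep '[[[-0.001,0,0],0],[[-0.002,0,0],0],[[-0.003,0,0.0005],0],[[-0.004,0,0.001],0],[[-0.004,0,0.001],0]]'
python3 - <<'E'
from h import *
st(25,0,99.5)
im=capture("scene")
hsv=cv2.cvtColor(im,cv2.COLOR_RGB2HSV)
for f,m in (("before",np.load("pics/scene5.npy")),("now",im)):
    h=cv2.cvtColor(m,cv2.COLOR_RGB2HSV);red=((h[...,0]<8)|(h[...,0]>168))&(h[...,1]>90)
    print(f,[(y,[int(x)+285 for x in np.where(red[y,285:345])[0]]) for y in (150,160,170,180,190)])
E
```

```text
clock: 12.55
ee_pos: [0.4752, -0.1277, 0.0996]
orientation: [-3.142, -0.0, 3.033]
contact_force: [-0.3, 0.6, 5.0]
grip_width: 0.0771
finger_force: 39.0
t 12.55 ee [ 0.4752 -0.1277  0.0996] yaw 173.76 shift [0.0084, 0.0, 0.0001] spin 0.011
before [(150, [305, 306, 307, 308, 319]), (160, [321, 322, 323, 324]), (170, [295, 296, 297]), (180, [298, 299, 300]), (190, [301, 302])]
now [(150, [302, 303, 304, 305, 317, 318]), (160, [320, 321]), (170, [293, 294, 295, 296]), (180, [297, 298, 299]), (190, [300, 301, 302])]
```

```bash
python3 -m creep '[[[-0.001,0,0.0005],0],[[-0.002,0,0.001],0],[[-0.003,0,0.0015],0],[[-0.003,0,0.0015],0]]'
python3 - <<'E'
from h import *
st(25,0,99.5)
m=capture("scene");print(sense()["contact_force"],sense()["torque"])
h=cv2.cvtColor(m,cv2.COLOR_RGB2HSV);red=((h[...,0]<8)|(h[...,0]>168))&(h[...,1]>90)
print([(y,[int(x)+285 for x in np.where(red[y,285:345])[0]]) for y in (150,160,170,180,190)])
E
```

```text
clock: 13.1
ee_pos: [0.4781, -0.128, 0.098]
orientation: [3.142, -0.0, 3.033]
contact_force: [-1.2, 1.5, 2.4]
grip_width: 0.0773
finger_force: 38.8
t 13.1 ee [ 0.4781 -0.128   0.098 ] yaw 173.75 shift [0.0114, 0.0, -0.0015] spin 0.01
[-0.87653768  0.19532314  3.26151222] [ 0.14662845  0.74486701 -0.02185112]
[(150, [301, 302, 303, 316, 317]), (160, [319, 320]), (170, [292, 293, 294, 295]), (180, [296, 297, 298]), (190, [299, 300, 301])]
```

```bash
python3 -m creep '[[[-0.001,0,0.0006],0],[[-0.002,0,0.0012],0],[[-0.003,0,0.0018],0],[[-0.004,0,0.0024],0],[[-0.004,0,0.0024],0]]'
python3 - <<'E'
from h import *
st(25,0,99.5)
m=capture("scene");print(sense()["contact_force"],sense()["torque"])
h=cv2.cvtColor(m,cv2.COLOR_RGB2HSV);red=((h[...,0]<8)|(h[...,0]>168))&(h[...,1]>90)
print([(y,[int(x)+285 for x in np.where(red[y,285:345])[0]]) for y in (150,160,170,180,190)])
E
```

```text
clock: 13.78
ee_pos: [0.4822, -0.1285, 0.0957]
orientation: [3.142, -0.0, 3.032]
contact_force: [-1.0, 1.0, 1.9]
grip_width: 0.0775
finger_force: 38.8
t 13.775 ee [ 0.4822 -0.1285  0.0957] yaw 173.75 shift [0.0155, 0.0, -0.0038] spin 0.01
[-1.60238895  0.41717144  2.24569379] [ 0.15195485  0.82776564 -0.0277266 ]
[(150, [299, 300, 301, 302, 315, 316]), (160, [318]), (170, [291, 292, 293, 294]), (180, [295, 296, 297]), (190, [299, 300, 301])]
```

Next I'll measure the tilt directly by casting the left rear edge pixels onto the vertical plane y=+39 mm of the stand.

```bash
cat >> h.py <<'E'
def tilt(m):
    a=np.radians(yw);nv=np.array([-np.sin(a),np.cos(a),0]);xv=np.array([np.cos(a),np.sin(a),0]);P0=np.array([*O,0])+nv*.039
    h=cv2.cvtColor(m,cv2.COLOR_RGB2HSV);red=((h[...,0]<8)|(h[...,0]>168))&(h[...,1]>90)&(h[...,2]>30)
    c=cam("scene")
    for nm in (0,-1):
        Q=[]
        for y in range(165,206):
            x=np.where(red[y,285:312])[0]
            if len(x)<2: continue
            C,d=ray("scene",(285+(x[0]-.5 if nm==0 else x[-1]+.5),y),c);X=C+d*((P0-C)@nv)/(d@nv);Q.append([(X-P0)@xv*1000,X[2]*1000])
        Q=np.array(Q,np.float32);vx,vz,x0,z0=cv2.fitLine(Q,cv2.DIST_HUBER,0,.1,.01).ravel();th=np.arctan2(vx*np.sign(vz),abs(vz))
        # signed gap of the line to the plate face at mean point
        g=(x0+30)*.866-(z0-25)*.5
        print("rear" if nm==0 else "front",len(Q),"tilt",np.degrees(th).round(1),"mean",x0.round(1),z0.round(1),"gap behind plate face",round(float(g),1))
E
python3 - <<'E'
from h import *
tilt(np.load("pics/s4.npy"));tilt(np.load("pics/scene5.npy"))
m=capture("scene");np.save("pics/s6.npy",m);tilt(m)
E
```

```text
rear 27 tilt 6.7 mean -17.5 111.3 gap behind plate face -32.3
front 27 tilt 6.4 mean -27.5 105.3 gap behind plate face -38.0
rear 39 tilt 26.0 mean -0.6 94.0 gap behind plate face -9.0
front 39 tilt 24.2 mean -8.2 103.2 gap behind plate face -20.2
rear 41 tilt 32.7 mean 6.9 91.7 gap behind plate face -1.4
front 41 tilt 29.1 mean 0.3 103.9 gap behind plate face -13.2
```

Tilt is now about 30–31°, with roughly 1 mm left to the plate. One small nudge, then I'll open the fingers.

```bash
python3 -m creep '[[[-0.001,0,0.0007],0],[[-0.002,0,0.0014],0],[[-0.0025,0,0.0016],0],[[-0.0025,0,0.0016],0]]'
python3 - <<'E'
from h import *
st(25,0,99.5)
m=capture("scene");print(sense()["contact_force"],sense()["torque"]);tilt(m)
E
```

```text
clock: 14.38
ee_pos: [0.4841, -0.1287, 0.0946]
orientation: [-3.142, -0.001, 3.033]
contact_force: [-4.5, 2.8, 7.6]
grip_width: 0.0773
finger_force: 39.3
t 14.375 ee [ 0.4841 -0.1287  0.0946] yaw 173.76 shift [0.0174, 0.0001, -0.0049] spin 0.012
[-4.95850868  1.55724749  7.07999297] [ 0.70739841  1.98041483 -0.02565163]
rear 40 tilt 33.6 mean 5.7 90.5 gap behind plate face -1.8
front 40 tilt 30.5 mean -0.2 103.8 gap behind plate face -13.6
```

The force jumped along the plate's normal, so the phone is against the plate. Releasing.

```bash
python3 -m creep '[[[0,0,0],0],[[0,0,0],0],[[0,0,0],0],[[0,0,0],0]]' 1
python3 - <<'E'
from h import *
m=capture("scene");print(sense()["contact_force"],sense()["torque"]);tilt(m)
E
```

```text
clock: 14.92
ee_pos: [0.4848, -0.1287, 0.0941]
orientation: [3.142, 0.0, 3.033]
contact_force: [0.5, -0.5, -0.5]
grip_width: 0.0853
finger_force: 0.0
[ 0.5122795  -0.17400224  0.04364515] [0.02142665 0.02572299 0.04163036]
rear 41 tilt 33.2 mean 7.9 92.6 gap behind plate face -1.0
front 41 tilt 31.1 mean 1.3 105.4 gap behind plate face -13.1
```

```bash
python3 -m creep '[[[0,0,-0.01],0],[[0,0,-0.025],0],[[0,0,-0.045],0],[[0,0,-0.07],0],[[0,0,-0.1],0],[[0,0,-0.14],0],[[0,0,-0.18],0],[[0,0,-0.18],0]]'
python3 - <<'E'
from h import *
import time
a=capture("scene");tilt(a);b=capture("wrist");t=capture("top");m=capture("scene");tilt(m);print(np.abs(a.astype(int)-m)[110:220,285:350].mean())
print(sense()["contact_force"])
# phone in the top view: horizontal centring by dark screen mask near the stand in scene: edges at row
h=cv2.cvtColor(m,cv2.COLOR_RGB2HSV);red=((h[...,0]<8)|(h[...,0]>168))&(h[...,1]>90)&(h[...,2]>30)
print([(y,(np.where(red[y,285:345])[0]+285).tolist()) for y in (140,150,160,170,185,195,205,210,215)])
r=np.radians(yw);R=np.array([[np.cos(r),-np.sin(r),0],[np.sin(r),np.cos(r),0],[0,0,1]])
u=np.array([.5,0,.866]);n=np.array([-.866,0,.5]);o=np.array([-.03,0,.025])
for k,l,w in (("BL",0,.039),("TL",.152,.039),("TR",.152,-.039),("BR",0,-.039)):
    print(k,proj("scene",R@(o+l*u+.009*n+[0,w,0])+[*O,0]).round(1),"rear",proj("scene",R@(o+l*u+[0,w,0])+[*O,0]).round(1))
ht=cv2.cvtColor(t,cv2.COLOR_RGB2HSV);dk=(t.max(2)<45);dk[:150]=0;dk[260:]=0;dk[:,:265]=0;dk[:,330:]=0
N,l,s,c=cv2.connectedComponentsWithStats(dk.astype(np.uint8));print(s[1:][s[1:,4]>60])
print("top pred",[proj("top",R@(o+l*u+.009*n+[0,w,0])+[*O,0]).round(0).tolist() for l,w in ((0,.039),(.152,.039),(.152,-.039),(0,-.039))])
E
```

```text
clock: 15.98
ee_pos: [0.4864, -0.1292, 0.279]
orientation: [-3.142, 0.009, 3.033]
contact_force: [-0.1, -0.1, -0.7]
grip_width: 0.0855
finger_force: 0.0
rear 41 tilt 32.9 mean 8.4 93.8 gap behind plate face -1.1
front 41 tilt 31.1 mean 0.6 102.2 gap behind plate face -12.1
rear 41 tilt 33.0 mean 8.2 93.4 gap behind plate face -1.2
front 41 tilt 31.1 mean 0.6 102.2 gap behind plate face -12.1
0.4878321678321678
[-0.19370743  0.30716174  0.1782753 ]
[(140, []), (150, [298, 299, 300, 301, 302, 315]), (160, [288, 289, 290, 291, 318]), (170, [291, 292, 293, 294]), (185, [297, 298, 299]), (195, [300, 301, 302]), (205, [304, 305, 306]), (210, [306, 307, 344]), (215, [344])]
BL [308.8 217.6] rear [306.3 216.9]
TL [289.2 156.5] rear [286.6 156.2]
TR [315.3 141.4] rear [312.7 141.2]
BR [333.2 201.3] rear [330.5 200.7]
[[282 226  27  10 218]]
top pred [[279.0, 236.0], [285.0, 204.0], [318.0, 207.0], [309.0, 239.0]]
```

The phone is at rest and its edges match the fully seated prediction to about 1 px. The arm is clear, so I'm handing in.

```bash
python3 -c "
from workcell import *
print(finish_job())"
```

```text
the job is handed in; nothing more can be done
None
```

The phone is seated upright on the stand, leaning back against the plate with its screen outward and centred to within a few mm by the camera; the gripper is clear and the job is handed in (no verdict came back).

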